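Slide the copper backing bar under the clamped seam

ROBOT

A 6-joint arm with a two-finger parallel gripper is mounted at the origin on the work surface. World frame = base frame: x ahead of the robot, y to its left, z up, the work surface at z = 0. Lengths are in m, angles in rad, forces in N, time in s.
With the tool pointing down it reaches from about 0.25 to 0.775 m from the base axis. Payload 4 kg.
Tool frame: the origin (TCP) lies at the centre of the arm's flange, where the gripper is bolted on; the fingertips stand 199 mm ahead of it and the grasp point (between the pads) lies 180 mm ahead of it; z points along the fingers, y is the direction in which the jaws open and shut (so a half turn about z gives the same grasp; the last joint's range is limited). The gripper opens to 94 mm and grips with 3 to 60 N. Pads are 16 mm wide; open, the fingers measure 119 mm over their backs; the gripper's body (75 mm by 177 mm) begins 78 mm behind the grasp point.
Start: joints at [1.218, 0.087, 1.371, -0, 1.684, -0.103], TCP at [0.136, 0.533, 0.405] pointing down, gripper open.
Joint ranges: [-3.1, 3.1], [-0.76, 2.03], [0.27, 2.55], [-1.08, 4.22], [0.17, 2.65], [-2.57, 2.57]. Speed limits (rad/s): [2.79, 2.79, 3.14, 3.14, 3.14, 3.14].

INTERFACE

Orientations are given as a rotation vector (axis times angle).
In Python, from plant import readout, camera, job, look_for, place_of gives the robot as it stands.
- The arm moves only by the shell command python3 -m inch 'ROWS'. ROWS is JSON, a list of rows, each an object with "translation": the shift along the tool's x, y, z in mm, a list of three; "twist": the turn about the tool's z in rad; "fingers": the finger opening in mm, from 0 to 94. In form: [{"translation": [tx, ty, tz], "twist": twist, "fingers": fingers}, ...]. A call has 1 to 20 rows; each row is the pose to reach, as a shift and turn from the pose commanded when the call began, along the tool's axes at that moment; what a row does not reach only later rows make up. A row lasts 1/10 s, in which the tool goes at most 50 mm and 8.59 degrees, less where a joint would pass 70% of its speed; a pose out of reach is approached as far as the arm can. A call with a gripper value outside its range is refused whole. The fingers move at their own pace and stop on an object; the grip force is fixed at half the most. Time passes only in rows, so rows that repeat a pose let the fingers close. It gives the time, the measured TCP pose, the force and the opening at its end, in the units of the state.
- readout.observe(): the state, without advancing time (a new reading comes with each control period).
- camera(name): name is "scene" or "side" or "wrist"; returns a dict with "img" (480x640x3 uint8, red, green, blue), "depth" (480x640 float32, m along the optical axis (not along the pixel's ray), 0 where there is no reading), "fx", "fy", "cx", "cy" (pixels), "R" (3x3) and "t" (3): a world point X has camera coordinates R X + t; the wrist camera has in their place "mount" (4x4, takes a point from camera to tool coordinates, whose origin is the TCP and whose axes are the flange's). Camera axes: x right, y down, z forward; pixel columns grow to the right and rows downward; lengths in m; the calibration is good to about 2 mm. A picture is of the moment at which its call begins: read the wrist's pose just before it.
- job.hand_in(): hands the job in, once; it reports no verdict.
Trained networks look in the newest picture that a camera, given by its name, has taken for a name from the list of things; names that differ only in an ending like _2 or _b are one class to them, and where a whole thing is asked for, a point or a joint stands for the part that bears it (a point fixed in the world has none). Each returns a list of dicts, best first, with "confidence" (0 to 1); they miss things now and then, are a little off and sometimes report something else, mostly with a low value. They report only what shows in the picture. A call takes as long as a camera call. They do not tell look-alikes from the thing itself.
- look_for(camera, target): "bbox" ([left, top, width, height] as shares, 0 to 1, of the picture: columns of its width, rows of its height, round what is visible of it).
- place_of(camera, target): "xy" ([column, row] as shares, 0 to 1, of the picture: columns of its width, rows of its height: a listed point, or the origin of a listed thing).
The state is a dict: "time_s": time; "joint_positions": joint angles; "qvel": joint speeds; "effort": joint torques, N m; "ee_pos": TCP position; "eef_rot": TCP orientation; "wrist_force": force on the tool from outside, world axes, zero at the start; "wrist_torque": the same for the moment, N m; "width": finger opening in m.
Only numpy, scipy, OpenCV 4.12 (cv2) and the standard library are available. Lean on these libraries where they do the work, as an engineer would, in place of code of your own. Each camera call takes 0.05 s, during which the arm holds its last target.

TASK

Two steel sheets are clamped edge to edge in the seam jig, ready to weld: with your fingertips, push the loose copper backing bar across the table and in under the sheets, lengthwise between the jig's two rails, until it runs below the whole seam and sticks out about equally at both ends. Keep the bar flat on the table all the way: push it only from outside, never take it between the fingers, lift it or tip it. Do not lean on the jig, leave the other things where they are, and finish with the hand clear.

Things in the scene. Friction and masses are not known exactly. Their poses are not given: they have to be found in the camera images.
- bar: The backing bar: loose plain copper flat bar, 40 mm wide (its x), 160 mm long (its y), 12 mm thick, about 0.7 kg, a dark 6 mm groove line along the middle of its top; ends and long sides alike. Origin: centre of its underside. It starts flat on the table left or right of the jig, not lined up with it, and takes some 2.5 to 6 N to push.
- jig: Seam jig, fixed to the table. Two steel rails, 110 mm long (jig y), 85 mm wide, 15 mm high, leave a slot 50 mm wide, open at both ends, floored by the table. Origin: on the table, below the middle of the seam. y: along seam and slot, to the robot's left within 15 degrees; x: across, away from the robot. The rightly placed bar shows 25 mm beyond the sheets at each end.
- seam (a point): Middle of the seam, 18 mm above the table (axes as the jig's). Two bright sheets 3 mm thick, 110 mm long (jig y), 74 mm wide, lie on the rails and meet here above the middle of the slot, 2 mm apart; their undersides are 15 mm above the table.
- clamp (a point): Top of the spindle of the far toggle clamp, 64 mm above the table, 30 mm from the seam along jig x, at the jig's highest; the near clamp mirrors it. Each presses a dark strip (100 x 16 mm, top 26 mm above the table) on a sheet; arms and black grips lie within 20 mm of jig y = 0 and reach 168 mm from the seam.
- offcut: Bystander: a loose bare steel offcut 40 x 110 x 20 mm, lying on the other side of the jig from the bar; too thick for the slot. Origin: centre of its underside; long along its y.
- hammer: Bystander: a chipping hammer about 220 mm long (its y) lying on the table beyond the jig, 24 mm high. Origin: middle of its handle, at table height.
- magnet: Bystander: a square holding magnet about 76 x 76 mm, 33 mm high with its black turn switch, lying at the far side of the table. Origin: centre of its underside.
- tin: Bystander: a low round tin, 72 mm across and 55 mm high, standing at the far side of the table. Origin: centre of its underside.
Things that resemble listed ones, but are neither listed nor needed, are in the scene too. Of the things that look like the bar, the smallest one is meant.

How it is judged:
At the end, for the whole second after the job is handed in: The bar rests flat on the table in the slot under both sheets (within 6.5 mm across and 0.1 rad of the slot), its middle within 9 mm of the middle of the seam, so 16 to 34 mm shows at each end; offcut, hammer, magnet and tin are within 20 mm of their starts (y of bar in the frame of jig between -0.009 and 0.009 m and x of bar in the frame of jig between -0.0065 and 0.0065 m and angle between the y axis of bar and the y axis of jig, either way round below 0.1 rad and height (world z) of bar below 0.002 m and angle between bar's own z axis and vertical below 0.03 rad and linear speed of bar below 0.01 m/s and distance of each of offcut, hammer, magnet, tin from where it was at the start of the episode below 0.02 m); the robot touches nothing.
It fails at once if the bar is lifted (its underside's centre 5 mm or more off the table) (height (world z) of bar above 0.005 m).
It fails at once if the bar is tipped (more than 0.1 rad) (angle between bar's own z axis and vertical above 0.1 rad).
It fails at once if the bar is taken between the fingers (grasp point inside the bar's outline with the tips below its top, and touching it) (x of the grasp point in the frame of bar between -0.015 and 0.015 m and y of the grasp point in the frame of bar between -0.077 and 0.077 m and z of the grasp point in the frame of bar below 0.026 m and contact force between the fingers and bar above 0.5 N).
It fails at once if the robot leans on the jig (more than 15 N) (contact force between any of the fingers, the arm and jig above 15 N).
It fails at once if the offcut, hammer, magnet or tin is moved more than 20 mm (distance of any of offcut, hammer, magnet, tin from where it was at the start of the episode above 0.02 m).
It also fails if it takes over 64 s, if anything falls off the work surface, if the arm or the gripper's body presses on something with over 40 N, if the wrist force passes 120 N, or if a joint passes its speed limit or range.

## Working session

There is one attempt and no reset: what is moved stays moved. The work goes in short steps, Python scripts to look and compute and a shell command to move; the robot and the scene stay as the last step left them, time stands still between calls to the robot, and variables do not carry over. Pictures are saved under pics/ and viewed, and the job is handed in when it is done.

```bash
ls; mkdir -p pics
python3 - <<'E'
from plant import readout, camera, job, look_for, place_of
import cv2
o=readout.observe(); print({k:o[k] for k in('time_s','ee_pos','eef_rot','width','wrist_force')})
for n in("scene","side"):
    c=camera(n); cv2.imwrite(f"pics/{n}0.png",c["img"][:,:,::-1])
    print(n,c["fx"],c["R"],c["t"])
    for t in("bar","jig","offcut","hammer","magnet","tin"):
        print(t,[(r["confidence"],r["bbox"]) for r in look_for(n,t)][:3],[(r["confidence"],r["xy"]) for r in place_of(n,t)][:3])
    for t in("seam","clamp"):
        print(t,[(r["confidence"],r["xy"]) for r in place_of(n,t)][:3])
E
```

```text
pics
{'time_s': 0.0, 'ee_pos': array([0.13594154, 0.53282365, 0.40349335]), 'eef_rot': array([-0.39133964, -3.11662109,  0.00340151]), 'width': 0.09389804171177668, 'wrist_force': array([-0.47097666, -0.47772032, -0.01317454])}
scene 507.5911207267283 [[ 0.35129369  0.93625046 -0.00527414]
 [ 0.55009138 -0.21095343 -0.80802111]
 [-0.75762274  0.28095146 -0.58912992]] [-0.09318578 -0.2786338   1.71208371]
bar [(0.98, [0.3372, 0.3812, 0.0405, 0.1054]), (0.72, [0.1834, 0.5273, 0.1566, 0.069]), (0.66, [0.3655, 0.4856, 0.1042, 0.0637])] [(0.92, [0.3517, 0.4417]), (0.78, [0.4125, 0.5206]), (0.64, [0.2627, 0.5646])]
jig [(0.61, [0.5188, 0.421, 0.1367, 0.1548]), (0.3, [0.4419, 0.6269, 0.0552, 0.0829])] [(0.84, [0.5839, 0.5123])]
offcut [(0.73, [0.6533, 0.4483, 0.0686, 0.041])] [(0.79, [0.6858, 0.48]), (0.65, [0.7795, 0.5769])]
hammer [(0.68, [0.5413, 0.5835, 0.1666, 0.1119])] [(0.98, [0.6128, 0.6623])]
magnet [(0.73, [0.6541, 0.4546, 0.0634, 0.0346]), (0.61, [0.7495, 0.5346, 0.0659, 0.064])] []
tin [(0.8, [0.4431, 0.6294, 0.0558, 0.0871])] [(0.68, [0.4717, 0.6888])]
seam [(0.78, [0.5841, 0.5
[... 230 characters left out ...]
.5447, 0.4285, 0.0256, 0.1038]), (0.74, [0.6262, 0.4327, 0.1611, 0.0971]), (0.59, [0.5511, 0.31, 0.0534, 0.1135])] [(0.97, [0.5548, 0.4848]), (0.93, [0.5819, 0.3644]), (0.64, [0.7027, 0.4821])]
jig [(0.93, [0.3225, 0.5881, 0.2695, 0.1083])] [(0.67, [0.4622, 0.6477])]
offcut [(0.95, [0.3923, 0.7775, 0.0775, 0.1396])] [(0.94, [0.44, 0.8454]), (0.72, [0.4608, 0.635])]
hammer [(0.77, [0.2289, 0.4769, 0.1027, 0.1685])] [(0.7, [0.3087, 0.5571])]
magnet [(0.94, [0.1762, 0.7646, 0.1016, 0.1288]), (0.55, [0.3192, 0.5879, 0.2792, 0.1115])] [(0.76, [0.227, 0.8346])]
tin [(0.86, [0.3523, 0.3892, 0.0469, 0.0675])] [(0.68, [0.3781, 0.4454])]
seam [(0.69, [0.5553, 0.4788])]
clamp [(0.68, [0.4355, 0.5942])]
```

View pics/scene0.png

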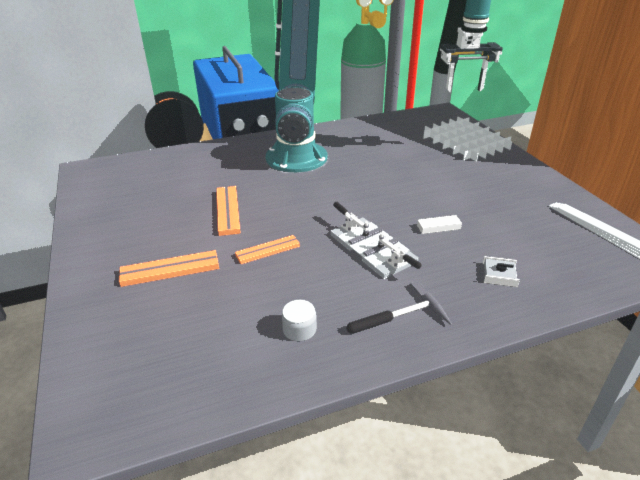

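View pics/side0.png

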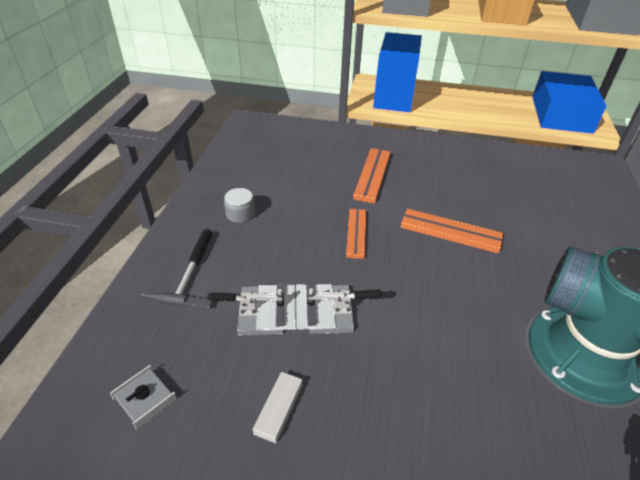

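The scene shows three orange bars. The smallest is the one next to the jig, at scene (268,250) and side (357,233). The jig is at scene (375,240), with the offcut on its other side. Next I'll measure the bar and the jig.

```bash
cat > h.py <<'E'
from plant import readout, camera, job, look_for, place_of
import cv2, numpy as np
from scipy.spatial.transform import Rotation as Ro
def world(c,u,v,z=None):
    u=np.asarray(u,float);v=np.asarray(v,float)
    d=np.stack([(u-c["cx"])/c["fx"],(v-c["cy"])/c["fy"],np.ones_like(u)],-1)
    R,t=cam(c); C=-R.T@t; r=d@R
    if z is None:
        dep=c["depth"][v.astype(int),u.astype(int)]
        return C+r*dep[...,None]
    return C+r*((z-C[2])/r[...,2])[...,None]
def cam(c):
    if "R" in c: return np.array(c["R"]),np.array(c["t"])
    T=np.eye(4);T[:3,:3]=Ro.from_rotvec(c["o"]["eef_rot"]).as_matrix();T[:3,3]=c["o"]["ee_pos"]
    M=np.linalg.inv(T@np.array(c["mount"])); return M[:3,:3],M[:3,3]
def snap(n,f=None):
    o=readout.observe(); c=camera(n); c["o"]=o
    if f: cv2.imwrite(f"pics/{f}.png",c["img"][:,:,::-1])
    return c
def proj(c,X):
    R,t=cam(c);p=R@np.asarray(X)+t
    return c["fx"]*p[0]/p[2]+c["cx"],c["fy"]*p[1]/p[2]+c["cy"]
def bars(c,minarea=80):
    hsv=cv2.cvtColor(c["img"],cv2.COLOR_RGB2HSV)
    m=cv2.inRange(hsv,(3,130,90),(18,255,255)); m=cv2.morphologyEx(m,cv2.MORPH_CLOSE,np.ones((5,5)))
    n,l,s,_=cv2.connectedComponentsWithStats(m); out=[]
    for i in range(1,n):
        if s[i,4]<minarea: continue
        v,u=np.nonzero(l==i)
        P=world(c,u,v); ok=(P[:,2]>0.006)&(P[:,2]<.03); P=P[ok]
        if len(P)<50: continue
        top=P[P[:,2]>np.percentile(P[:,2],60)-.003]
        (cx,cy),(w,h),a=cv2.minAreaRect((top[:,:2]*1000).astype(np.float32))
        B=cv2.boxPoints(((cx,cy),(w,h),a)); e=B[1]-B[0];e2=B[2]-B[1]
        L=e if np.hypot(*e)>np.hypot(*e2) else e2
        ang=np.degrees(np.arctan2(L[1],L[0]))%180
        out.append((cx,cy,max(w,h),min(w,h),ang,float(np.median(top[:,2])*1000)))
    return out
E
python3 - <<'E'
from h import *
for n in("scene","side"):
    c=snap(n)
    for b in bars(c): print(n,np.round(b,1))
    for t,z in(("seam",.018),("clamp",.064),("jig",0),("offcut",0),("hammer",0),("magnet",0),("tin",0)):
        for r in place_of(n,t)[:3]:
            u,v=r["xy"][0]*640,r["xy"][1]*480
            print(t,r["confidence"],np.round(world(c,u,v,z)*1000,0))
E
```

```text
scene [1.1200e+01 1.2226e+03 5.1320e+02 2.2500e+01 1.0000e-01 2.4100e+01]
scene [ 254.3 -289.4  228.8   55.3  170.4   16.9]
scene [ 472.9 -233.2  156.5   44.5   96.2   11.5]
scene [ 461.6 -473.9  226.6   60.7   86.1   16.5]
clamp 0.86 [591.  23.  64.]
jig 0.77 [557.  23.   0.]
offcut 0.72 [537. 227.   0.]
hammer 0.91 [803. -43.  -0.]
magnet 0.7 [768. 258.  -0.]
magnet 0.27 [537. 230.   0.]
tin 0.64 [ 757. -242.    0.]
side [ 458.  -471.1  230.6   55.3   85.8   19.5]
side [ 468.  -228.9  161.8   38.9   96.1   14. ]
side [ 250.5 -284.1  227.1   61.7  170.2   19.2]
seam 0.85 [555.  21.  18.]
clamp 0.76 [588.  23.  64.]
jig 0.66 [552.  23.   0.]
offcut 0.9 [532. 230.   0.]
hammer 0.63 [797. -39.   0.]
magnet 0.95 [750. 265.   0.]
tin 0.84 [ 752. -243.    0.]
```

```bash
python3 -m inch '[{"translation":[-490,-528,-50],"twist":1.32,"fingers":94},{"translation":[-490,-528,-50],"twist":1.32,"fingers":94},{"translation":[-490,-528,-50],"twist":1.32,"fingers":94},{"translation":[-490,-528,-50],"twist":1.32,"fingers":94},{"translation":[-490,-528,-50],"twist":1.32,"fingers":94},{"translation":[-490,-528,-50],"twist":1.32,"fingers":94},{"translation":[-490,-528,-50],"twist":1.32,"fingers":94},{"translation":[-490,-528,-50],"twist":1.32,"fingers":94},{"translation":[-490,-528,-50],"twist":1.32,"fingers":94},{"translation":[-490,-528,-50],"twist":1.32,"fingers":94},{"translation":[-490,-528,-50],"twist":1.32,"fingers":94},{"translation":[-490,-528,-50],"twist":1.32,"fingers":94},{"translation":[-490,-528,-50],"twist":1.32,"fingers":94},{"translation":[-490,-528,-50],"twist":1.32,"fingers":94},{"translation":[-490,-528,-50],"twist":1.32,"fingers":94},{"translation":[-490,-528,-50],"twist":1.32,"fingers":94},{"translation":[-490,-528,-50],"twist":1.32,"fingers":94},{"translation":[-490,-528,-50],"twist":1.32,"fingers":94},{"translation":[-490,-528,-50],"twist":1.32,"fingers":94},{"translation":[-490,-528,-50],"twist":1.32,"fingers":94}]'
python3 - <<'E'
from h import *
c=snap("wrist","w1"); o=c["o"]; print(o["time_s"],o["ee_pos"],Ro.from_rotvec(o["eef_rot"]).as_matrix().round(3),o["joint_positions"].round(2) if hasattr(o["joint_positions"],'round') else o["joint_positions"])
print(c["fx"],np.round(c["mount"],3))
for b in bars(c): print(np.round(b,1))
E
```

```text
time_s: 4.3
ee_pos: [0.4798, -0.0987, 0.455]
eef_rot: [2.218, 2.224, 0.001]
wrist_force: [-0.3, 0.7, -0.6]
width: 0.0936
4.3 [ 0.47981682 -0.09871479  0.45502033] [[-0.003  1.     0.001]
 [ 1.     0.003 -0.   ]
 [-0.     0.001 -1.   ]] [-0.32 -0.05  1.41  0.    1.78 -0.32]
419.34182747155586 [[-0.    -0.974 -0.228  0.065]
 [ 1.    -0.     0.     0.001]
 [-0.    -0.228  0.974  0.021]
 [ 0.     0.     0.     1.   ]]
[ 467.3 -207.2  114.2   38.9   96.2   11.4]
[ 233.5 -257.2   22.     7.7  174.1   16.1]
[ 330.1 -323.4   62.9   15.   175.9   16.6]
[ 467.5 -370.8   55.8   28.1  176.6   16.5]
```

View pics/w1.png

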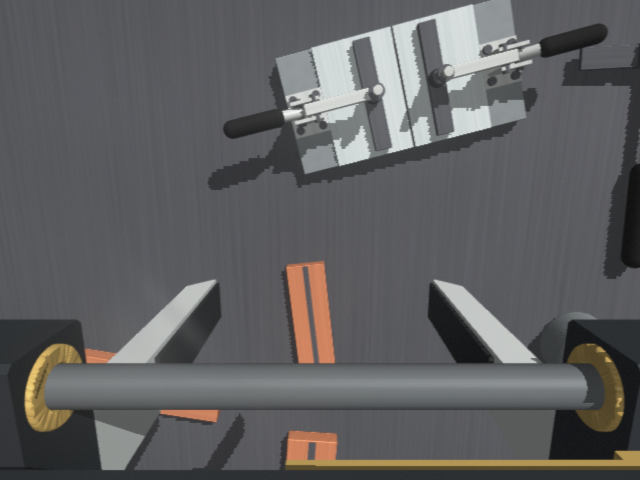

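The wrist view shows the jig at (400,85). The seam runs from about (393,27) to (413,146), so the jig is turned about 10°. The bar is below it, near (310,320). I'll measure the jig more exactly in a magnified crop.

Run:
```python
from h import *
c=snap("wrist")
g=c["img"][0:190,260:540]
cv2.imwrite("pics/w1z.png",cv2.resize(g[:,:,::-1],None,fx=2.85,fy=2.85,interpolation=cv2.INTER_CUBIC)[:600,:798])
# whole jig body by depth: points 10..22mm high
v,u=np.mgrid[0:200,200:640]; P=world(c,u.ravel(),v.ravel()); 
m=(P[:,2]>.009)&(P[:,2]<.035)
mm=np.zeros((480,640),np.uint8); mm[v.ravel()[m],u.ravel()[m]]=255
mm=cv2.morphologyEx(mm,cv2.MORPH_OPEN,np.ones((35,35)))
v,u=np.nonzero(mm); Q=world(c,u,v)
print(cv2.minAreaRect((Q[:,:2]*1000).astype(np.float32)),len(Q))
for n in("seam","jig","clamp"):
  for r in place_of("wrist",n)[:2]:
    z={"seam":.018,"jig":0,"clamp":.064}[n];print(n,r["confidence"],np.array(r["xy"])*[640,480],world(c,r["xy"][0]*640,r["xy"][1]*480,z)*1000)
A=world(c,393,27,.018)*1000;B=world(c,413,146,.018)*1000;print(A,B,(A+B)/2,np.linalg.norm(A-B),np.degrees(np.arctan2(*(A-B)[1::-1])))
```

```text
((0.0, 0.0), (0.0, 0.0), 0.0) 0
seam 0.82 [404.992  88.512] [557.23826632  22.52514437  18.        ]
jig 0.96 [400.704  88.176] [556.32598788  25.26345975   0.        ]
clamp 0.62 [449.024  70.512] [584.5329131   30.38930174  64.        ]
[543.90662283  75.14129345  18.        ] [567.39413421 -29.75230347  18.        ] [555.65037852  22.69449499  18.        ] 107.49106876849373 102.62133542668136
```

View pics/w1z.png

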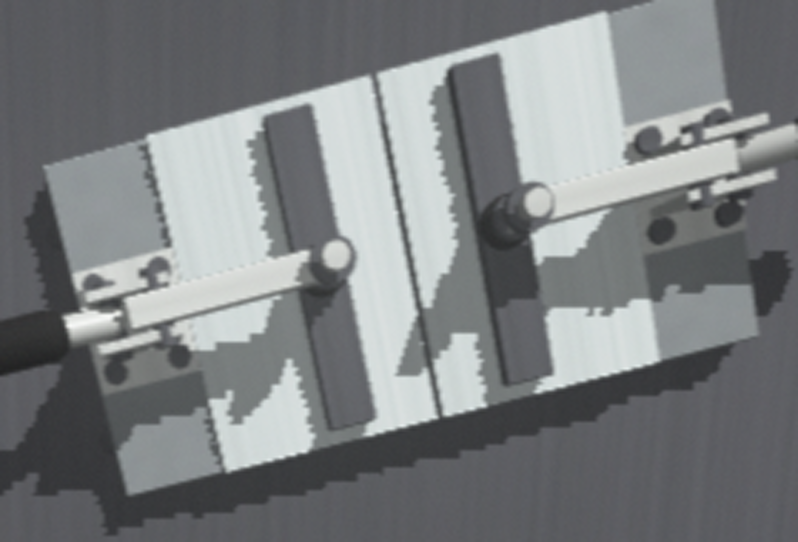

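Run:
```python
from h import *
c=snap("wrist")
f=lambda p,z:world(c,260+p[0]/2.85,p[1]/2.85,z)[:2]*1000
S=[f(p,.018) for p in((147,134),(609,13),(659,360),(226,472))]; s=[f(p,.018) for p in((376,73),(441,416))]
R=[f(p,.015) for p in((45,165),(714,0),(758,335),(127,494))]
an=lambda d:np.degrees(np.arctan2(d[1],d[0]))%180
print("sheet ctr",np.mean(S,0),"seam",np.mean(s,0),np.linalg.norm(s[0]-s[1]),an(s[0]-s[1]))
print([ (round(np.linalg.norm(a-b),1),round(an(a-b),1)) for a,b in zip(S,S[1:]+S[:1])])
print("rail ctr",np.mean(R,0),[ (round(np.linalg.norm(a-b),1),round(an(a-b),1)) for a,b in zip(R,R[1:]+R[:1])])
```

```text
sheet ctr [555.96112838  22.3105091 ] seam [556.13787309  22.5696986 ] 109.12768005804396 103.80925651599296
[(np.float64(149.9), np.float64(13.7)), (np.float64(108.1), np.float64(103.6)), (np.float64(149.3), np.float64(14.3)), (np.float64(109.9), np.float64(103.9))]
rail ctr [556.00257764  21.47195385] [(np.float64(218.4), np.float64(12.9)), (np.float64(104.5), np.float64(104.0)), (np.float64(218.9), np.float64(14.0)), (np.float64(108.6), np.float64(103.7))]
```

Jig centre is (556, 22.5) mm with its y axis at 103.8°, and the sizes agree with those given. The bar is at about (470,-231) mm, 96° yaw. In the jig frame that is x=-144, y=-226. Plan: open the fingers and push the long side along +jig x so the bar turns parallel to the slot, then push its end.

```bash
python3 -m inch '[{"translation":[-144,-58,150],"twist":1.33,"fingers":94},{"translation":[-144,-58,150],"twist":1.33,"fingers":94},{"translation":[-144,-58,150],"twist":1.33,"fingers":94},{"translation":[-144,-58,150],"twist":1.33,"fingers":94},{"translation":[-144,-58,150],"twist":1.33,"fingers":94},{"translation":[-144,-58,150],"twist":1.33,"fingers":94},{"translation":[-144,-58,150],"twist":1.33,"fingers":94},{"translation":[-144,-58,150],"twist":1.33,"fingers":94},{"translation":[-144,-58,150],"twist":1.33,"fingers":94},{"translation":[-144,-58,190],"twist":1.33,"fingers":94},{"translation":[-144,-58,220],"twist":1.33,"fingers":94},{"translation":[-144,-58,240],"twist":1.33,"fingers":94},{"translation":[-144,-58,251],"twist":1.33,"fingers":94},{"translation":[-144,-58,251],"twist":1.33,"fingers":94},{"translation":[-144,-58,251],"twist":1.33,"fingers":94}]'
python3 - <<'E'
from h import *
c=snap("wrist","w2"); o=c["o"]; print(o["time_s"],o["ee_pos"],Ro.from_rotvec(o["eef_rot"]).as_matrix().round(3),o["wrist_force"])
for b in bars(c): print(np.round(b,1))
c=snap("scene","s2")
for b in bars(c): print(np.round(b,1))
E
```

```text
time_s: 6.1
ee_pos: [0.4228, -0.2442, 0.2045]
eef_rot: [3.118, 0.379, 0.002]
wrist_force: [0.5, -0.1, 0.7]
width: 0.0939
6.1 [ 0.4227974  -0.24416747  0.20451064] [[ 0.971  0.239  0.001]
 [ 0.239 -0.971 -0.001]
 [ 0.001  0.001 -1.   ]] [ 0.5351577  -0.05791905  0.70034729]
[ 481.3 -228.9  159.4   16.7   96.2   11.4]
[ 458.4 -231.6  159.6   16.8   96.2   11.4]
[ 471.7 -359.5   46.9   22.6   16.1   16.3]
[ 365.5 -293.9   42.1   14.3  102.6   16.4]
[7.1000e+00 1.2223e+03 5.1030e+02 2.6200e+01 2.0000e-01 2.3400e+01]
[ 191.2 -277.9   91.3   53.2  171.1   16.6]
[ 324.2 -309.5   85.7   36.7  169.4   16.6]
[ 476.2 -235.3  152.7   42.3   91.8   10.6]
[ 460.2 -474.1  226.9   64.5   85.6   16.5]
```

View pics/w2.png

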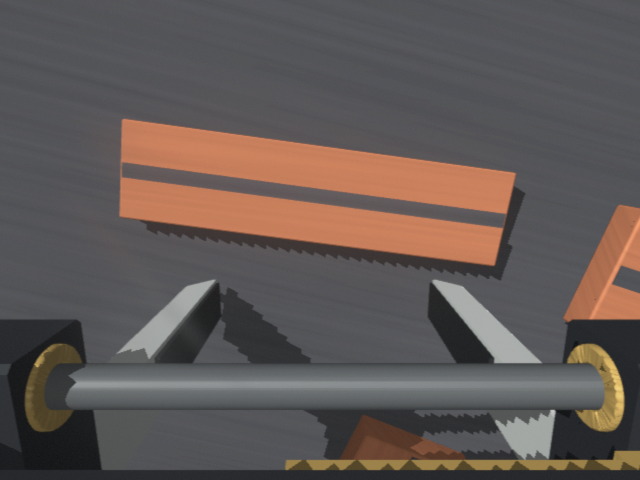

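View pics/s2.png

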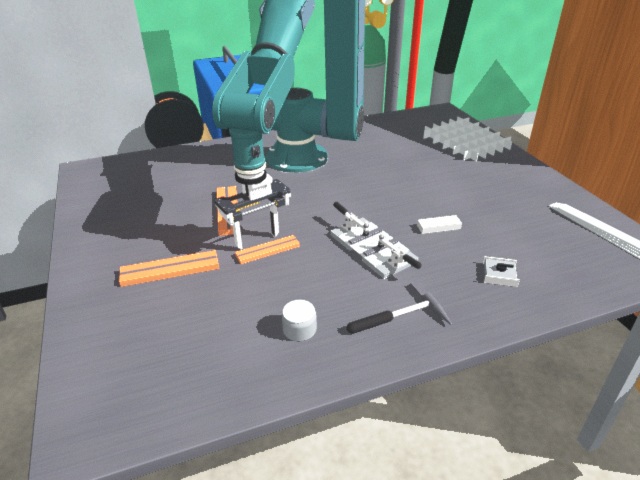

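The wrist view shows the whole bar ahead of the two fingers, from (122,168) to (505,218), and the path is clear. Bar centre is (470,-230) mm, yaw 96.2°. Next is the first part of the side push.

```bash
python3 -m inch '[{"translation":[10,0,0],"twist":0,"fingers":94},{"translation":[18,0,0],"twist":0,"fingers":94},{"translation":[26,0,0],"twist":0,"fingers":94},{"translation":[34,0,0],"twist":0,"fingers":94},{"translation":[42,0,0],"twist":0,"fingers":94},{"translation":[50,0,0],"twist":0,"fingers":94},{"translation":[58,0,0],"twist":0,"fingers":94},{"translation":[66,0,0],"twist":0,"fingers":94},{"translation":[74,0,0],"twist":0,"fingers":94},{"translation":[82,0,0],"twist":0,"fingers":94},{"translation":[90,0,0],"twist":0,"fingers":94},{"translation":[98,0,0],"twist":0,"fingers":94},{"translation":[106,0,0],"twist":0,"fingers":94},{"translation":[114,0,0],"twist":0,"fingers":94},{"translation":[122,0,0],"twist":0,"fingers":94},{"translation":[130,0,0],"twist":0,"fingers":94},{"translation":[135,0,0],"twist":0,"fingers":94},{"translation":[138,0,0],"twist":0,"fingers":94},{"translation":[140,0,0],"twist":0,"fingers":94},{"translation":[140,0,0],"twist":0,"fingers":94}]'
cat >> h.py <<'E'
JC=np.array([556.,22.5]);JA=np.radians(103.8)
ey=np.array([np.cos(JA),np.sin(JA)]);ex=np.array([ey[1],-ey[0]])
def inj(p): d=np.asarray(p)[:2]-JC; return np.round([d@ex,d@ey],1)
E
cat > st.py <<'E'
from h import *
import sys
c=snap("wrist",sys.argv[1]); o=c["o"]; R=Ro.from_rotvec(o["eef_rot"]).as_matrix()
print("t",o["time_s"],"tcp",np.round(o["ee_pos"]*1000,1),"jig",inj(o["ee_pos"]*1000),"yaw y",np.degrees(np.arctan2(R[1,1],R[0,1])).round(2),"F",o["wrist_force"].round(1),o["width"])
for b in bars(c): print(np.round(b,1),"jig",inj(b))
E
python3 st.py w3
```

```text
time_s: 8.2
ee_pos: [0.5581, -0.2103, 0.2042]
eef_rot: [-3.118, -0.38, 0.006]
wrist_force: [-7.1, -2.1, 4.3]
width: 0.0939
t 8.2 tcp [ 558.1 -210.3  204.2] jig [ -53.5 -226.6] yaw y -76.1 F [-7.1 -2.1  4.3] 0.09394115607864426
[ 596.9 -194.7  159.5   17.   103.9   11.4] jig [ -12.1 -220.7]
[ 574.7 -200.7  159.1   16.9  103.9   11.4] jig [ -35.1 -221.2]
```

View pics/w3.png

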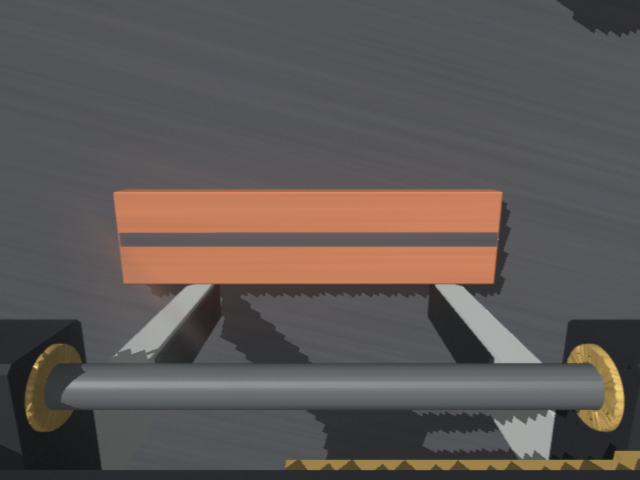

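The bar is now parallel to the slot (103.9° against 103.8°) and both fingers are on its side. Its jig x is -23.6, so I'll push another 24 mm, then back off and rise.

```bash
python3 -m inch '[{"translation":[4,0,0],"twist":0,"fingers":94},{"translation":[10,0,0],"twist":0,"fingers":94},{"translation":[16,0,0],"twist":0,"fingers":94},{"translation":[20,0,0],"twist":0,"fingers":94},{"translation":[22,0,0],"twist":0,"fingers":94},{"translation":[23.5,0,0],"twist":0,"fingers":94},{"translation":[23.5,0,0],"twist":0,"fingers":94}]'; python3 st.py w4
python3 -m inch '[{"translation":[-10,0,0],"twist":0,"fingers":94},{"translation":[-30,0,0],"twist":0,"fingers":94},{"translation":[-30,0,-50],"twist":0,"fingers":94},{"translation":[-30,0,-100],"twist":0,"fingers":94},{"translation":[-10,0,-150],"twist":0,"fingers":94},{"translation":[-10,0,-150],"twist":0,"fingers":94}]'; python3 st.py w5
```

```text
time_s: 8.95
ee_pos: [0.5808, -0.2046, 0.204]
eef_rot: [-3.118, -0.38, 0.007]
wrist_force: [-6.7, -2.3, 5.1]
width: 0.094
t 8.95 tcp [ 580.8 -204.6  204. ] jig [ -30.1 -226.5] yaw y -76.1 F [-6.7 -2.3  5.1] 0.09396127153170197
[ 619.6 -189.   159.2   17.1  103.9   11.4] jig [  11.3 -220.6]
[ 597.3 -194.7  159.2   16.8  103.9   11.4] jig [ -11.7 -220.8]
time_s: 9.6
ee_pos: [0.5736, -0.2067, 0.3625]
eef_rot: [3.111, 0.381, 0.024]
wrist_force: [0.8, 0.3, 1.1]
width: 0.0938
t 9.6 tcp [ 573.6 -206.7  362.5] jig [ -37.6 -226.7] yaw y -76.06 F [0.8 0.3 1.1] 0.09382496415507999
[ 619.7 -189.1  158.7   16.4  103.9   11.4] jig [  11.4 -220.6]
[ 597.3 -194.9  159.    16.5  103.9   11.4] jig [ -11.8 -220.9]
[ 450.2 -383.9   57.1   23.1   83.9   16.6] jig [-199.7 -369.5]
```

View pics/w5.png

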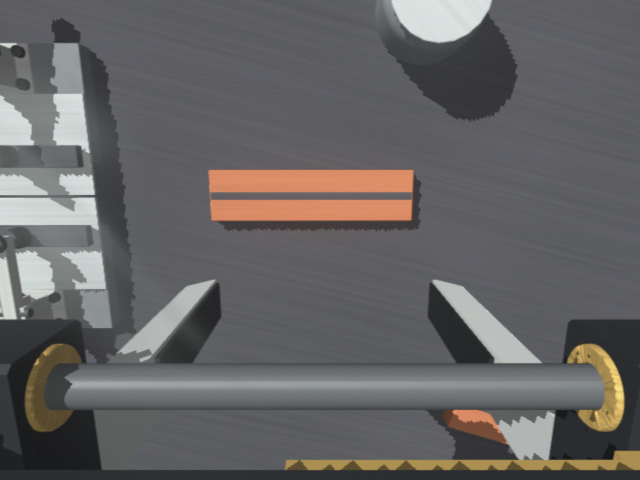

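The seam line and the bar's groove lie on the same row (~196) in this view, so the bar is in line with the slot. Next I'll turn the tool 90°, narrow the fingers to just under the bar's width, and go behind its far end from the jig.

```bash
python3 -m inch '[{"translation":[37,103,0],"twist":-1.569,"fingers":14},{"translation":[37,103,0],"twist":-1.569,"fingers":14},{"translation":[37,103,0],"twist":-1.569,"fingers":14},{"translation":[37,103,0],"twist":-1.569,"fingers":14},{"translation":[37,103,0],"twist":-1.569,"fingers":14},{"translation":[37,103,0],"twist":-1.569,"fingers":14},{"translation":[37,103,0],"twist":-1.569,"fingers":14},{"translation":[37,103,0],"twist":-1.569,"fingers":14},{"translation":[37,103,0],"twist":-1.569,"fingers":14},{"translation":[37,103,0],"twist":-1.569,"fingers":14},{"translation":[37,103,0],"twist":-1.569,"fingers":14},{"translation":[37,103,0],"twist":-1.569,"fingers":14},{"translation":[37,103,0],"twist":-1.569,"fingers":14},{"translation":[37,103,0],"twist":-1.569,"fingers":14}]'; python3 st.py w6
```

```text
time_s: 11.05
ee_pos: [0.632, -0.2981, 0.3526]
eef_rot: [-1.94, -2.469, -0.0]
wrist_force: [0.1, -0.1, -0.5]
width: 0.0144
t 11.05 tcp [ 632.  -298.1  352.6] jig [  -2.7 -329.5] yaw y 13.7 F [ 0.1 -0.1 -0.5] 0.014406793018660652
[ 599.7 -205.2  137.3   15.9  104.    11.4] jig [ -11.9 -231.6]
[ 622.3 -199.7  137.2   15.6  103.9   11.5] jig [  11.4 -231.6]
[ 448.6 -407.1   97.4   23.    85.8   16.6] jig [-206.7 -391.5]
[ 481.9 -402.8   87.9   24.3   86.4   16.6] jig [-173.4 -395.4]
[ 440.1 -523.6   58.7   22.9   85.7   16.6] jig [-242.9 -502.7]
[ 474.  -515.8   58.5   23.7   86.    16.7] jig [-208.  -503.2]
```

View pics/w6.png

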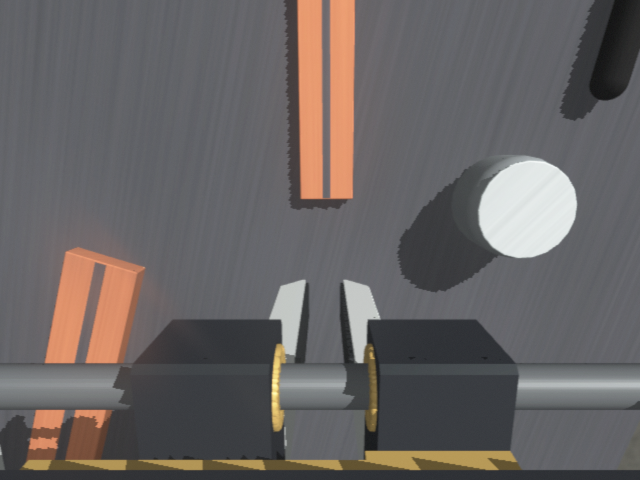

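The bar's end is ahead of the fingers, at columns 300-353 and row 198, and the tin is clear on the right. Now I'll descend and push.

```bash
python3 -m inch '[{"translation":[0,2.5,50],"twist":0,"fingers":14},{"translation":[0,2.5,100],"twist":0,"fingers":14},{"translation":[0,2.5,130],"twist":0,"fingers":14},{"translation":[0,2.5,145],"twist":0,"fingers":14},{"translation":[0,2.5,149],"twist":0,"fingers":14},{"translation":[0,2.5,149],"twist":0,"fingers":14},{"translation":[0,2.5,149],"twist":0,"fingers":14}]'; python3 st.py w7
python3 -m inch '[{"translation":[8,0,0],"twist":0,"fingers":14},{"translation":[15,0,0],"twist":0,"fingers":14},{"translation":[21,0,0],"twist":0,"fingers":14},{"translation":[27,0,0],"twist":0,"fingers":14},{"translation":[33,0,0],"twist":0,"fingers":14},{"translation":[39,0,0],"twist":0,"fingers":14},{"translation":[45,0,0],"twist":0,"fingers":14},{"translation":[51,0,0],"twist":0,"fingers":14},{"translation":[57,0,0],"twist":0,"fingers":14},{"translation":[63,0,0],"twist":0,"fingers":14},{"translation":[69,0,0],"twist":0,"fingers":14},{"translation":[75,0,0],"twist":0,"fingers":14},{"translation":[80,0,0],"twist":0,"fingers":14},{"translation":[84,0,0],"twist":0,"fingers":14},{"translation":[85,0,0],"twist":0,"fingers":14},{"translation":[85,0,0],"twist":0,"fingers":14}]'; python3 st.py w8
```

```text
time_s: 11.8
ee_pos: [0.6353, -0.2982, 0.2077]
eef_rot: [1.937, 2.467, 0.001]
wrist_force: [0.8, -0.7, 0.1]
width: 0.014
t 11.8 tcp [ 635.3 -298.2  207.7] jig [   0.5 -330.3] yaw y 13.75 F [ 0.8 -0.7  0.1] 0.013985067402538458
[ 605.5 -228.3   89.5   16.4  103.9   11.4] jig [ -11.8 -255.3]
[ 628.  -222.7   89.6   16.2  103.8   11.4] jig [  11.4 -255.3]
time_s: 13.45
ee_pos: [0.6144, -0.2151, 0.2055]
eef_rot: [1.938, 2.47, 0.0]
wrist_force: [0.5, -4.4, 3.1]
width: 0.0141
t 13.45 tcp [ 614.4 -215.1  205.5] jig [   0.  -244.7] yaw y 13.76 F [ 0.5 -4.4  3.1] 0.01409342674714757
[ 587.8 -155.9  110.9   16.3  103.8   11.5] jig [ -11.6 -180.8]
[ 610.3 -150.4  111.1   16.1  103.9   11.4] jig [  11.5 -180.9]
```

View pics/w8.png

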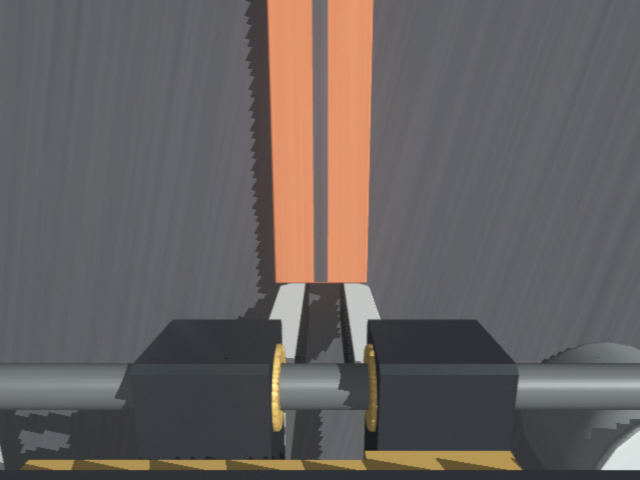

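The bar follows straight: its centreline is at jig x≈0 and its yaw is 103.85°. Its leading end is about 20 mm short of the rails. I'll go into the slot slowly and watch the force.

```bash
python3 -m inch '[{"translation":[4,0,1],"twist":0,"fingers":14},{"translation":[8,0,1],"twist":0,"fingers":14},{"translation":[12,0,1],"twist":0,"fingers":14},{"translation":[16,0,1],"twist":0,"fingers":14},{"translation":[20,0,1],"twist":0,"fingers":14},{"translation":[24,0,1],"twist":0,"fingers":14},{"translation":[28,0,1],"twist":0,"fingers":14},{"translation":[32,0,1],"twist":0,"fingers":14},{"translation":[36,0,1],"twist":0,"fingers":14},{"translation":[40,0,1],"twist":0,"fingers":14},{"translation":[44,0,1],"twist":0,"fingers":14},{"translation":[47,0,1],"twist":0,"fingers":14},{"translation":[48,0,1],"twist":0,"fingers":14},{"translation":[48,0,1],"twist":0,"fingers":14}]'; python3 st.py w9
python3 - <<'E'
from h import *
c=snap("side","d9"); print([ (np.round(b,1),inj(b)) for b in bars(c)])
g=c["img"][200:380,200:440]; cv2.imwrite("pics/d9z.png",cv2.resize(g[:,:,::-1],None,fx=3.3,fy=3.3,interpolation=cv2.INTER_CUBIC))
E
```

```text
time_s: 14.9
ee_pos: [0.6034, -0.1693, 0.2053]
eef_rot: [1.937, 2.468, -0.0]
wrist_force: [2.2, -6.4, 5.0]
width: 0.0141
t 14.9 tcp [ 603.4 -169.3  205.3] jig [   0.3 -197.5] yaw y 13.74 F [ 2.2 -6.4  5. ] 0.014081717051133777
[ 577.1 -110.2  110.8   16.5  104.    11.4] jig [ -11.1 -134. ]
[ 599.6 -104.9  110.8   16.3  103.7   11.4] jig [  12.  -134.1]
[(array([ 458.2, -469.9,  234.9,   55.5,   86. ,   19.5]), array([-212.4, -454.8])), (array([ 250.2, -285.4,  226.9,   60.9,  170.4,   19.1]), array([-370.4, -226. ])), (array([584.1, -98.3, 130.6,  38.3, 103.3,  13.9]), array([  -1.5, -124. ]))]
```

View pics/d9z.png

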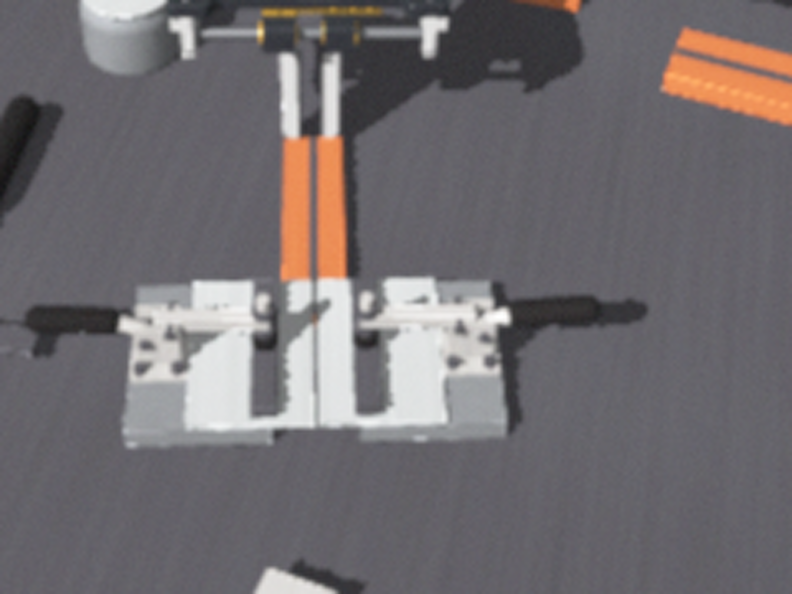

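View pics/w9.png

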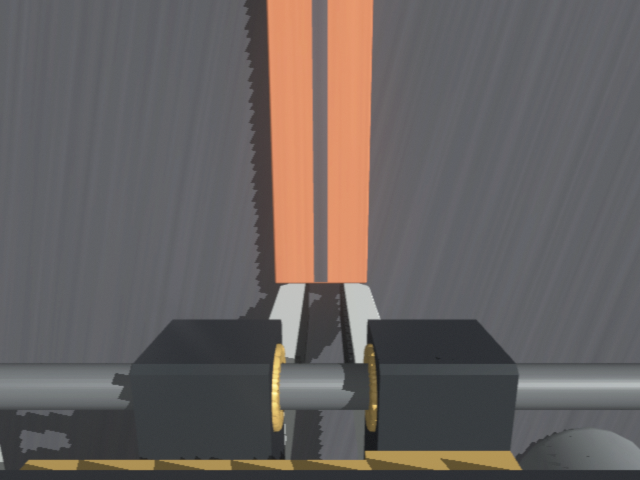

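The side view shows the bar entering centred: its groove lines up with the seam at column ~315. The force is steady, so I'll continue for most of the remaining 109 mm.

```bash
python3 -m inch '[{"translation":[5,0,0],"twist":0,"fingers":14},{"translation":[10,0,0],"twist":0,"fingers":14},{"translation":[15,0,0],"twist":0,"fingers":14},{"translation":[20,0,0],"twist":0,"fingers":14},{"translation":[25,0,0],"twist":0,"fingers":14},{"translation":[30,0,0],"twist":0,"fingers":14},{"translation":[35,0,0],"twist":0,"fingers":14},{"translation":[40,0,0],"twist":0,"fingers":14},{"translation":[45,0,0],"twist":0,"fingers":14},{"translation":[50,0,0],"twist":0,"fingers":14},{"translation":[55,0,0],"twist":0,"fingers":14},{"translation":[60,0,0],"twist":0,"fingers":14},{"translation":[65,0,0],"twist":0,"fingers":14},{"translation":[70,0,0],"twist":0,"fingers":14},{"translation":[75,0,0],"twist":0,"fingers":14},{"translation":[80,0,0],"twist":0,"fingers":14},{"translation":[85,0,0],"twist":0,"fingers":14},{"translation":[90,0,0],"twist":0,"fingers":14},{"translation":[93,0,0],"twist":0,"fingers":14},{"translation":[94,0,0],"twist":0,"fingers":14}]'; python3 st.py w10
python3 - <<'E'
from h import *
c=snap("side","d10"); print([ (np.round(b,1),inj(b)) for b in bars(c,30)])
g=c["img"][200:380,200:440]; cv2.imwrite("pics/d10z.png",cv2.resize(g[:,:,::-1],None,fx=3.3,fy=3.3,interpolation=cv2.INTER_CUBIC))
E
```

```text
time_s: 17.0
ee_pos: [0.581, -0.0779, 0.2053]
eef_rot: [1.937, 2.468, -0.001]
wrist_force: [2.0, -7.7, 5.9]
width: 0.0141
t 17.0 tcp [581.  -77.9 205.3] jig [   0.4 -103.5] yaw y 13.75 F [ 2.  -7.7  5.9] 0.014066529504496281
[563.5 -54.4  38.   16.1 103.4  11.4] jig [-11.1 -76.4]
[586.1 -49.1  37.8  16.  103.9  11.5] jig [ 12.1 -76.7]
[(array([ 460.1, -443.8,  182.5,   55.9,   86.1,   19.5]), array([-204.4, -429.9])), (array([ 249.9, -285.7,  227. ,   61.4,  170.4,   19.2]), array([-370.8, -226.3])), (array([573.7, -52.4,  37.9,  33.6,  12.9,  13.8]), array([ -0.7, -76.9])), (array([541.1,  81.5,  38. ,  11.2,   7.9,  13.2]), array([-0.4, 60.8]))]
```

View pics/d10z.png

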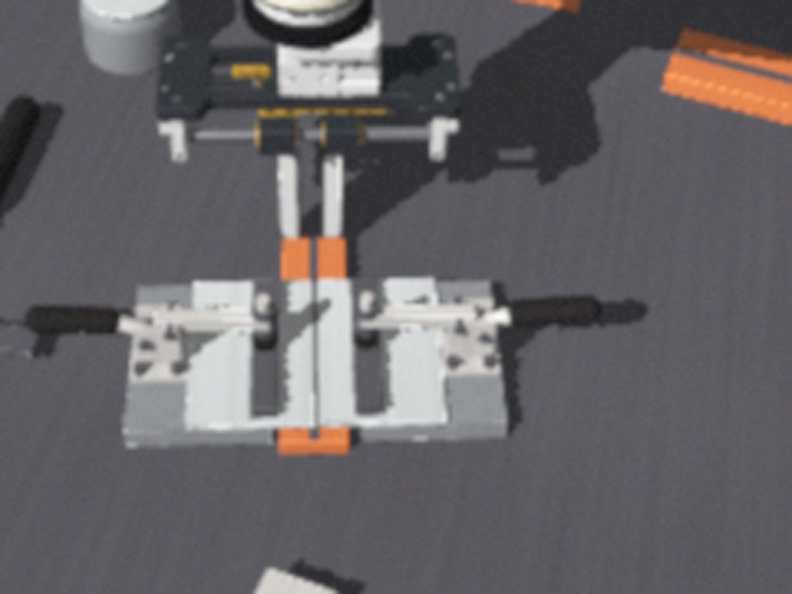

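View pics/w10.png

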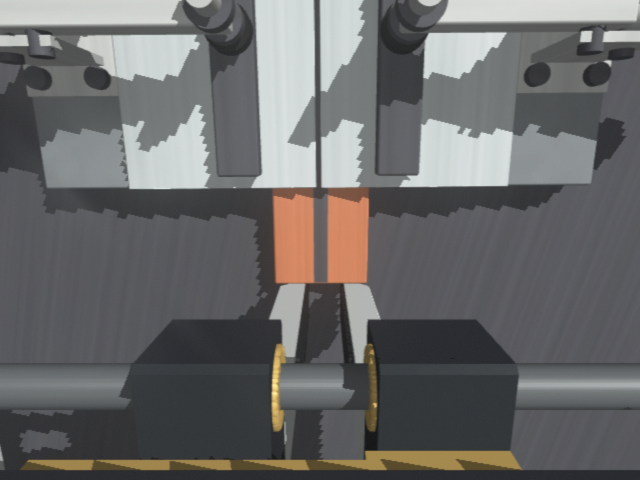

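About 39 mm shows at the near end, in the wrist view between rows 188 and 282. The rear end measures at jig y = -95.4 and should be at -80. I'll push another 14.5 mm, measure, then retreat.

```bash
python3 -m inch '[{"translation":[3,0,0],"twist":0,"fingers":14},{"translation":[6,0,0],"twist":0,"fingers":14},{"translation":[9,0,0],"twist":0,"fingers":14},{"translation":[11.5,0,0],"twist":0,"fingers":14},{"translation":[13.5,0,0],"twist":0,"fingers":14},{"translation":[14.5,0,0],"twist":0,"fingers":14},{"translation":[14.5,0,0],"twist":0,"fingers":14}]'; python3 st.py w11;
python3 -m inch '[{"translation":[-5,0,0],"twist":0,"fingers":14},{"translation":[-20,0,0],"twist":0,"fingers":14},{"translation":[-50,0,0],"twist":0,"fingers":14},{"translation":[-70,0,0],"twist":0,"fingers":14},{"translation":[-70,0,-50],"twist":0,"fingers":14},{"translation":[-70,0,-100],"twist":0,"fingers":14},{"translation":[-70,0,-150],"twist":0,"fingers":14},{"translation":[-70,0,-200],"twist":0,"fingers":14},{"translation":[-40,0,-240],"twist":0,"fingers":14},{"translation":[-40,0,-240],"twist":0,"fingers":14},{"translation":[-40,0,-240],"twist":0,"fingers":14}]'; python3 st.py w12
python3 - <<'E'
from h import *
c=snap("side","d12"); print([ (np.round(b,1),inj(b)) for b in bars(c,30)])
E
```

```text
time_s: 17.8
ee_pos: [0.5776, -0.064, 0.2052]
eef_rot: [1.937, 2.468, -0.001]
wrist_force: [2.0, -6.7, 5.1]
width: 0.0142
t 17.8 tcp [577.6 -64.  205.2] jig [  0.4 -89.1] yaw y 13.74 F [ 2.  -6.7  5.1] 0.014236312855271787
[561.8 -47.3  23.1  15.9 103.3  11.5] jig [-11.1 -69.2]
[584.2 -41.8  23.3  16.  103.8  11.4] jig [ 12.1 -69.2]
time_s: 18.95
ee_pos: [0.5865, -0.1019, 0.4444]
eef_rot: [1.938, 2.471, 0.002]
wrist_force: [0.2, -0.9, -0.8]
width: 0.0143
t 18.95 tcp [ 586.5 -101.9  444.4] jig [  -0.  -128.1] yaw y 13.79 F [ 0.2 -0.9 -0.8] 0.014310426412706617
[ 322.5 -298.3   85.8   58.2  170.5   16.5] jig [-303.3 -255.8]
[ 443.1 -402.5   37.2   11.9   89.9   16.7] jig [-211.  -385.8]
[(array([ 458. , -470.6,  232. ,   55.8,   85.8,   19.5]), array([-212.8, -455.5])), (array([ 250.5, -285.1,  227.8,   61.7,  170.6,   19.2]), array([-370. , -225.8])), (array([572. , -45.3,  37.7,  21.7,  12.9,  13.7]), array([ -0.6, -69.6])), (array([538.8,  87.3,  39.4,  24.6,  15.4,  13.3]), array([-1.3, 67. ]))]
```

View pics/w12.png

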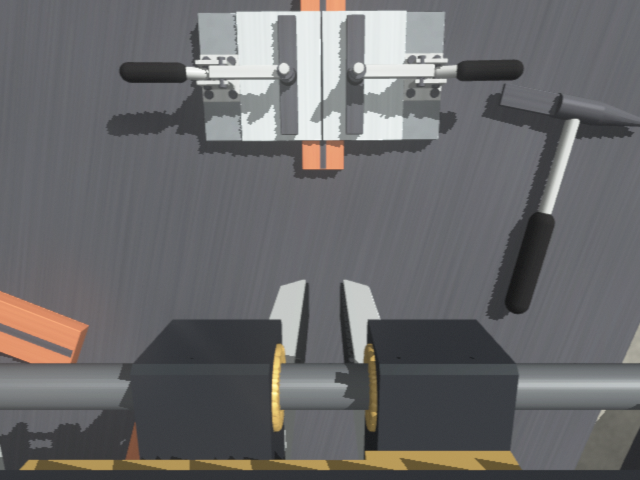

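View pics/d12.png

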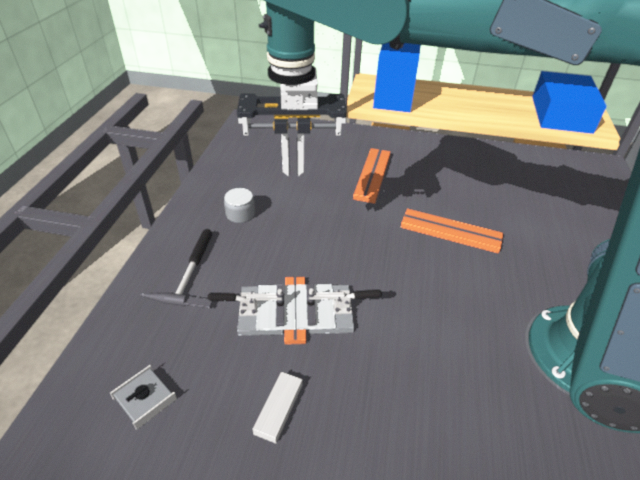

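The bar shows about 24-25 mm at each end. Its ends measure at jig y ≈ -80.7 and +79.3, so it sits less than 1 mm off centre both ways. The hand is well clear, so I'm handing in.

```bash
python3 -c "
from h import *
c=snap('side')
for t in('offcut','hammer','magnet','tin'):
    for r in place_of('side',t)[:1]: print(t,r['confidence'],np.round(world(c,r['xy'][0]*640,r['xy'][1]*480,0)*1000))
print(job.hand_in())"
```

```text
offcut 0.85 [535. 225.   0.]
hammer 0.69 [792. -38.   0.]
magnet 0.74 [756. 262.   0.]
tin 0.78 [ 755. -243.    0.]
the job is handed in; nothing more can be done
None
```

The backing bar is in place under the whole seam, and the job is handed in at about 19 s of the 64 s allowed. `hand_in` gives no verdict, so the results below are from my own camera checks.

**What I did:** I picked the smallest of the three copper bars, right of the jig. Two open fingers pushed its long side about 145 mm, which turned it parallel to the slot. I then pushed its end lengthwise between the rails and moved the hand up and away.

**Last checks:**
- **Position:** the bar's ends measured at jig y of about -80.7 and +79.3 mm, so its middle is about 0.7 mm from the middle of the seam. About 24–25 mm shows at each end.
- **Alignment:** it is within 1 mm across the slot by the side camera, and last read within 0.5° of the slot.
- **Forces:** readings at the end of each move were about 10 N at the wrist while pushing and about 1 N after retreating.
- **Bystanders:** the offcut, hammer, magnet and tin were all found within about 7 mm of their first readings, which is network noise. None was touched.

**Disagreements between readings:**
- The side camera read about 22 mm of bar at the near end, against about 23–25 mm by the wrist camera. Both are inside the 16–34 mm limit.
- One early side-camera reading put the seam on one of the bars at low confidence. I discarded it after comparing it with the picture.

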